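# Draw the oldest carton from the bottom of the dispenser

## Task

The pipette cartons are used oldest first: draw the bottom carton out through the front of the carton dispenser, so that the rest of the stack drops down one place and stays in the dispenser. Then lay that carton flat in the stainless tray, lengthwise along it, without dropping it, and let go. Leave the two jars and the steel beaker where they stand.

Things in the scene. Friction and masses are not known exactly. Their poses are not given: they have to be found in the camera images.
- dispenser: Gravity-fed carton dispenser screwed to the bench: upright open-topped column, clear sides with steel edges, 206 x 68 mm in plan (x, y), 170 mm high, inner space 198 x 60 mm. Origin on the bench under the column's centre; x along the cartons, its open front looks along -x, z up. Cartons lie on a floor 22 mm above the bench. Two foot flanges 4 mm high reach y = +-55 mm for x from -40 to 80 mm.
- mouth (a point): Middle of the dispenser's outlet: outer face of the column's front, at floor height (22 mm), axes as the dispenser. Two steel lips, one each side, end 36 mm above the floor: only the bottom carton passes under them. Ahead of it a runner 44 mm wide, level with the floor, carries on 64 mm along -x; beside the runner the bench is bare.
- carton_1: Bottom carton, to be taken: smooth white card (friction about 0.3), 190 x 56 x 30 mm (x, y, z), 0.11 to 0.20 kg, brown band near the rear. Origin at the centre of its underside, x along its length, -x out of the dispenser's front, z up. It lies on the floor, already pushed forward from behind: its front end stands 58 to 72 mm beyond the mouth, with nothing over or beside that part.
- carton_2: Second carton from below, like the first, lying on it inside the column; same origin and axes.
- carton_3: Third carton from below, like the first, inside the column; same origin and axes.
- carton_4: Top carton, like the first, inside the column; its upper side is 142 mm above the bench at the start; same origin and axes.
- tray: Open stainless instrument tray fixed to the bench, 280 x 180 mm (x, y) outside, rim 24 mm above the bench, walls and floor 4 mm thick, empty; origin at the centre of its underside on the bench, x along its length.
- jar_a: Closed glass sample jar with a yellow screw cap, 72 mm across, 107 mm high, standing; origin at the centre of its foot. Leave it.
- jar_b: Closed glass sample jar with a red screw cap, 72 mm across, 107 mm high, standing; origin at the centre of its foot. Leave it.
- beaker: Open steel beaker, 72 mm across the rim, 85 mm high, standing; origin at the centre of its foot. Leave it.
Things that resemble listed ones, but are neither listed nor needed, are in the scene too. What is shaped like the carton_4 but turquoise or yellow is not meant.

How it is judged:
On the way:
1. the bottom carton has been drawn out through the front, clear of the column, and the next carton has dropped onto the floor of the dispenser (x of carton_1 in the frame of dispenser below -0.2 m and z of carton_2 in the frame of dispenser below 0.027 m and angle between carton_2's own z axis and vertical below 0.06 rad), for 0.1 s.
At the end, for the whole second after the job is handed in: The former bottom carton lies flat (0.06 rad) and still on the tray floor (within 4 mm), within 60 mm along and 70 mm across of the tray centre and 0.7 rad of its length; the other three lie level (0.06 rad), still, one place lower (within 5 mm), in the column (15 mm along, 10 mm across) (x of carton_1 in the frame of tray between -0.06 and 0.06 m and y of carton_1 in the frame of tray between -0.07 and 0.07 m and z of carton_1 in the frame of tray below 0.008 m and angle between each of carton_1, carton_2, carton_3, carton_4's own z axis and vertical below 0.06 rad and angle between the x axis of carton_1 and the x axis of tray, either way round below 0.7 rad and linear speed of each of carton_1, carton_2, carton_3, carton_4 below 0.02 m/s and angular speed of carton_1 below 0.2 rad/s and x of carton_2 in the frame of dispenser between -0.015 and 0.015 m and y of carton_2 in the frame of dispenser between -0.01 and 0.01 m and z of carton_2 in the frame of dispenser below 0.027 m and x of carton_3 in the frame of dispenser between -0.015 and 0.015 m and y of carton_3 in the frame of dispenser between -0.01 and 0.01 m and z of carton_3 in the frame of dispenser below 0.057 m and x of carton_4 in the frame of dispenser between -0.015 and 0.015 m and y of carton_4 in the frame of dispenser between -0.01 and 0.01 m and z of carton_4 in the frame of dispenser below 0.087 m); the robot touches nothing.
It fails at once if a jar or the beaker is moved more than 20 mm (distance of any of jar_a, jar_b, beaker from where it was at the start of the episode above 0.02 m).
It fails at once if the carton is dropped or thrown: it moves at more than 0.5 m/s (a fall of over about 13 mm) with no finger touching it (linear speed of carton_1 above 0.5 m/s and contact force between the fingers and carton_1 below 0.05 N).
It also fails if it takes over 43 s, if anything falls off the work surface, if the arm or the gripper's body presses on something with over 40 N, if the wrist force passes 120 N, or if a joint passes its speed limit or range.

## Robot

A 6-joint arm with a two-finger parallel gripper is mounted at the origin on the work surface. World frame = base frame: x ahead of the robot, y to its left, z up, the work surface at z = 0. Lengths are in m, angles in rad, forces in N, time in s.
With the tool pointing down it reaches from about 0.25 to 0.725 m from the base axis. Payload 4 kg.
Tool frame: the origin (TCP) lies midway between the tips of the shut fingers; the grasp point (between the pads) lies bot.tcp_to_grasp behind it (bot.tcp_to_grasp is the distance from the TCP to the grasp point, in m); z points along the fingers, y is the line along which they close (so a half turn about z gives the same grasp; the last joint's range is limited). The gripper opens to 85 mm and grips with 20 to 120 N. Pads are 22 mm wide; open, the fingers measure 114 mm over their backs; the gripper's body (76 mm by 85 mm) begins 54 mm behind the grasp point. The pads swing forward as they close: fully open they stand 13 mm farther back than shut.
Start: joints at [1.265, 0.241, 0.005, 1.335, 0, 1.571], TCP at [0.151, 0.477, 0.231] pointing down, gripper open.
Joint ranges: [-2.72, 2.72], [-1.05, 1.87], [-1.09, 1.28], [-1.99, 2.15], [-1.42, 1.44], [-3.14, 3.14]. Speed limits (rad/s): [2.79, 2.79, 3.14, 3.14, 3.14, 3.14].

## Interface

Orientations are given as a unit quaternion [x, y, z, w].
In Python, from workcell import readout, camera, bot gives the robot as it stands. The module is installed in compiled form; this text tells all that it offers.
- The arm moves only by the tool jog_arm, never from a script. Its argument "motion" is a list of rows, each an object of numbers: "x", "y", "z": the shift along the tool's x, y, z in mm; "spin": the turn about the tool's z in degrees; "fingers": the closure, from -1 (fully open) to 1 (shut). A call has 1 to 8 rows; each row is the pose to reach, as a shift and turn from the pose commanded when the call began, along the tool's axes at that moment; what a row does not reach only later rows make up. A row lasts 1/8 s, in which the tool goes at most 62.5 mm and 10.7 degrees, less where a joint would pass 70% of its speed; a pose out of reach is approached as far as the arm can. A call with a gripper value outside its range is refused whole. The fingers move at their own pace and stop on an object; the grip force is fixed at half the most. Time passes only in rows, so rows that repeat a pose let the fingers close. It gives the time, the measured TCP pose, the force, the opening and the grip force at its end, in the units of the state.
- readout.get_obs(): the state, without advancing time (a new reading comes with each control period).
- camera(name): name is "side" or "top"; returns a dict with "pixels" (384x512x3 uint8, red, green, blue), "K" (3x3 intrinsics, pixels), "dist" ([k1, k2, p1, p2, k3] as OpenCV has them; the pictures are not rectified), "rvec" (rotation vector, rad) and "tvec" (3), from world to camera coordinates, as OpenCV has them. Camera axes: x right, y down, z forward; pixel columns grow to the right and rows downward; lengths in m; the calibration is good to about 2 mm. A picture is of the moment at which its call begins. There is no depth.
- bot.job_done(): hands the job in; it is judged then, once.
The state is a dict: "clock": time; "joint_pos": joint angles; "joint_vel": joint speeds; "tau": joint torques, N m; "eef_pos": TCP position; "tool_rot": TCP orientation; "ft_force": force on the tool from outside, world axes, zero at the start; "ft_torque": the same for the moment, N m; "grip_width": finger opening in m; "grasp_force": force on a finger pad.
Only numpy, scipy, OpenCV 4.12 (cv2) and the standard library are available. Lean on these libraries where they do the work, as an engineer would, in place of code of your own. Each camera call takes 0.05 s, during which the arm holds its last target. There are 200 camera calls.

## Working session

There is one attempt and no reset: what is moved stays moved. The work goes in short steps, Python scripts to look and compute and a tool call to move; the robot and the scene stay as the last step left them, time stands still between calls to the robot, and variables do not carry over. Pictures are saved under pics/ and viewed, at most 10 in all, crops included, and the job is handed in when it is done.

Besides the shell and the picture viewer there is one more tool, called after "Emit:" by a JSON object that holds its "op" and its "data". jog_arm: Moves the arm, as the interface text tells. Its arguments: {"type":"object","properties":{"motion":{"type":"array"}},"required":["motion"]}

```bash
mkdir -p pics
python3 - <<'E'
from workcell import readout, camera, bot
import cv2, numpy as np, pickle
o=readout.get_obs(); print({k:np.round(v,3) for k,v in o.items()}, bot.tcp_to_grasp)
for n in("side","top"):
    c=camera(n); pickle.dump(c,open(n+'.pkl','wb')); cv2.imwrite(f'pics/{n}0.png',cv2.resize(c['pixels'][:,:,::-1],(800,600)))
    R=cv2.Rodrigues(np.array(c['rvec'],float))[0]; print(n,-R.T@np.array(c['tvec']).ravel(),R[2],np.array(c['K'])[0,0])
E
```

```text
{'clock': np.float64(0.0), 'joint_pos': array([ 1.265,  0.241,  0.004,  1.335, -0.   ,  1.571]), 'joint_vel': array([-0.   ,  0.001,  0.001,  0.   ,  0.   , -0.001]), 'tau': array([-1.0000e-03, -3.7232e+01,  2.5241e+01,  1.7000e-02,  0.0000e+00,
        0.0000e+00]), 'eef_pos': array([0.15 , 0.476, 0.23 ]), 'tool_rot': array([ 0.152,  0.988, -0.001, -0.   ]), 'ft_force': array([0.404, 0.886, 0.089]), 'ft_torque': array([ 0.045, -0.026,  0.043]), 'grasp_force': np.float64(0.0), 'grip_width': np.float64(0.086)} 0.0187
side [ 0.4949974  -0.64569083  0.77630235] [ 0.0558021   0.73092621 -0.68017131] 361.0418397668055
top [0.48069615 0.10468422 1.16323416] [ 0.06150559 -0.00980375 -0.99805859] 403.8770169081891
```

View pics/side0.png

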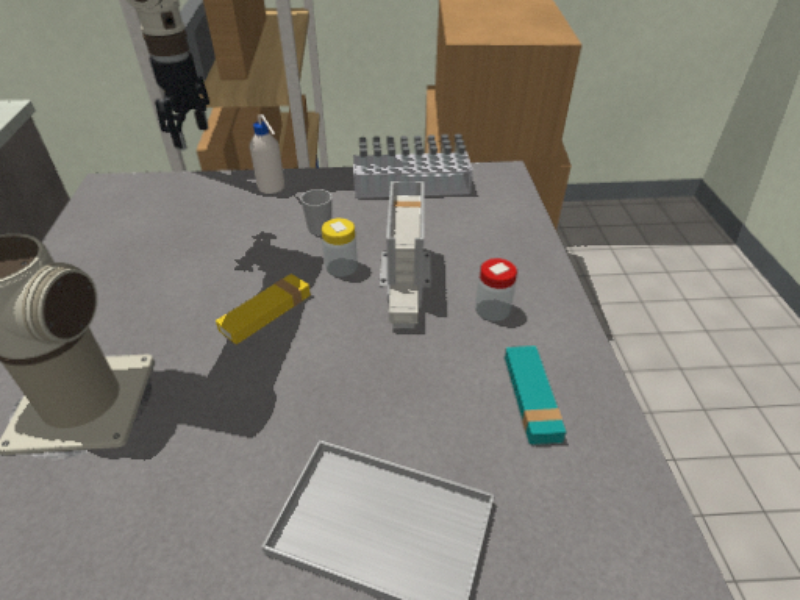

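View pics/top0.png

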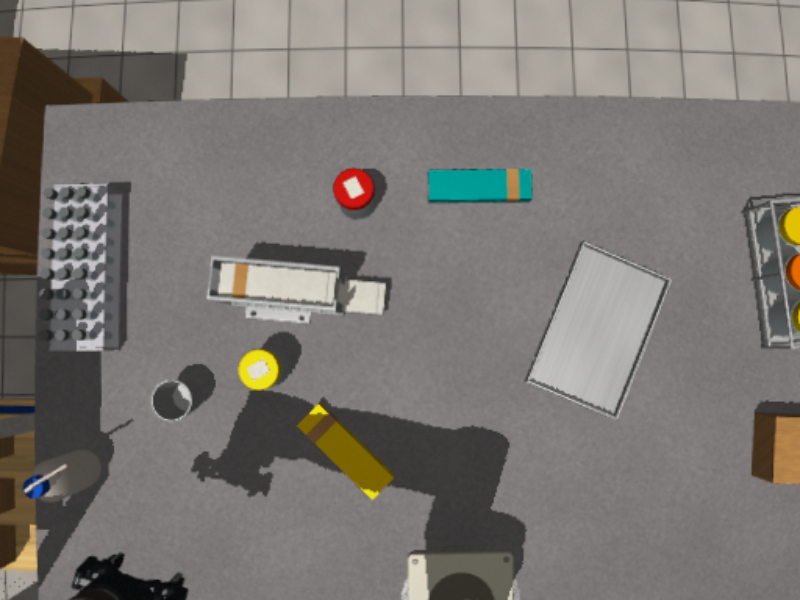

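The top view shows the dispenser at (275,280), with its mouth to the right and the white carton protruding to (385,297). The tray is at (598,330), the red jar at (353,188), the yellow jar at (258,370) and the beaker at (172,400). There are three candidates for the carton:
- White box under the stack at (365,297)
- Turquoise box at (480,185)
- Yellow box at (345,450)

The white one fits, because it is at the bottom of the dispenser and sticks out of it. I'll confirm it in an enlarged crop of both views.

```bash
cat > h.py <<'E'
import cv2, numpy as np, pickle
def ray(c,p):
    R=cv2.Rodrigues(np.array(c['rvec'],float))[0]; t=np.array(c['tvec'],float).ravel()
    q=cv2.undistortPoints(np.array([[p]],float),np.array(c['K']),np.array(c['dist']))[0,0]
    return -R.T@t, R.T@np.array([q[0],q[1],1.])
def plane(c,p,z):
    o,d=ray(c,p); return o+d*(z-o[2])/d[2]
def tri(c1,p1,c2,p2):
    o1,d1=ray(c1,p1);o2,d2=ray(c2,p2)
    s=np.linalg.lstsq(np.c_[d1,-d2],o2-o1,rcond=None)[0]
    a,b=o1+s[0]*d1,o2+s[1]*d2; return (a+b)/2,np.linalg.norm(a-b)
def load(): return [pickle.load(open(n+'.pkl','rb')) for n in('side','top')]
E
python3 - <<'E'
from h import *
s,t=load()
a=cv2.resize(s['pixels'][105:225,230:310],None,fx=5,fy=5,interpolation=cv2.INTER_CUBIC)
b=cv2.resize(t['pixels'][150:230,120:265][:, :],None,fx=400/145,fy=400/145,interpolation=cv2.INTER_CUBIC)
v=np.zeros((600,800,3),np.uint8); v[:,:400]=a[:600,:400]; v[:b.shape[0],400:]=b
# second: mouth zoom
m=cv2.resize(t['pixels'][165:210,200:255],(400,327),interpolation=cv2.INTER_CUBIC); v[260:587,400:]=m
cv2.imwrite('pics/crop1.png',v[:,:,::-1])
E
```

```text
(no output)
```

View pics/crop1.png

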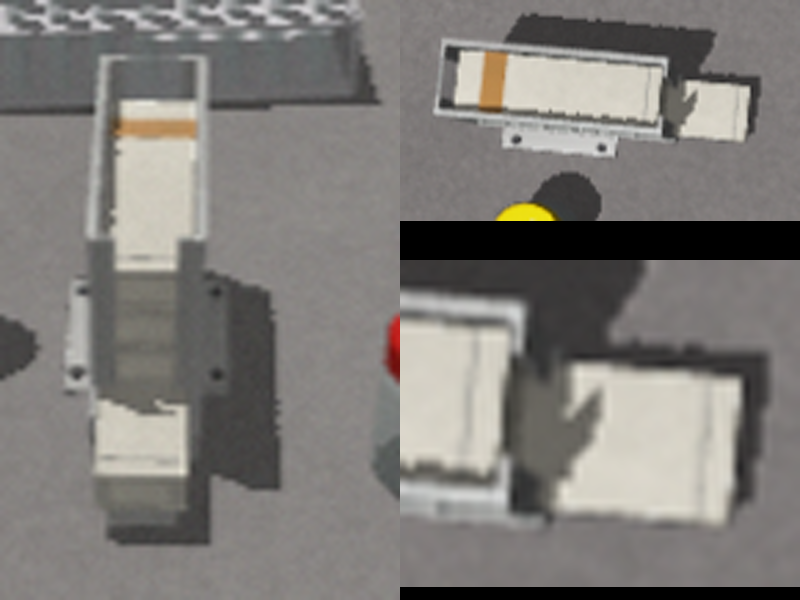

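The crop confirms the bottom white carton protruding from the mouth, with the other white cartons above it inside the clear column. Its front top edge is at crop (95,473)-(188,474) in the side view and (742,378)-(727,523) in the top zoom. Next I'll triangulate.

Run:
```python
from h import *
np.set_printoptions(precision=4,suppress=True)
s,t=load()
S=lambda x,y:(230+(x+.5)/5-.5,105+(y+.5)/5-.5)
Z=lambda x,y:(200+(x-400+.5)*55/400-.5,165+(y-260+.5)*45/327-.5)
k=145/400
T=lambda x,y:(120+(x-400+.5)*k-.5,150+(y+.5)*k-.5)
f=lambda x,y:(x/1.5625,y/1.5625)
for n,a,b in [('c1 front near',S(95,474),Z(727,523)),('c1 front far',S(188,474),Z(742,378)),
 ('rim fr near',S(91,240),T(664,139)),('rim fr far',S(206,240),T(669,65)),('rim bk near',S(100,57),T(434,112)),('rim bk far',S(208,57),T(444,40)),
 ('tray1',f(321,444),f(528,380)),('tray2',f(493,496),f(585,243)),('tray3',f(266,548),f(617,416)),
 ('jarA',f(339,226),f(258,370)),('jarB',f(498,268),f(353,188))]: print(n,*tri(s,a,t,b), plane(t,b,.052)[:2], plane(t,b,.17)[:2])
print('tray top corners',[plane(t,f(*p),.024) for p in((585,243),(669,279),(617,416),(528,380))])
print('c1 visible top edges', [plane(t,Z(*p),.052) for p in((575,365),(740,377),(560,512),(725,523))])
print('turq',[plane(t,f(*p),.03) for p in((428,169),(531,169),(531,201),(428,201))])
print('beaker',plane(t,f(172,398),.085))
```

```text
c1 front near [0.5307 0.137  0.0507] 0.0006330731610177931 [0.5309 0.137 ] [0.5256 0.1336]
c1 front far [0.5854 0.1309 0.053 ] 0.0009814285637135048 [0.586  0.1309] [0.5748 0.1281]
rim fr near [0.5306 0.2053 0.1703] 0.005281341519968561 [0.5336 0.2173] [0.528  0.2054]
rim fr far [0.5967 0.2005 0.1705] 0.004763334378162995 [0.6078 0.2121] [0.5943 0.2007]
rim bk near [0.5524 0.4135 0.1684] 0.003881161663973009 [0.563  0.4497] [0.5543 0.4131]
rim bk far [0.6201 0.4044 0.1707] 0.0016381579462464563 [0.6359 0.4403] [0.6194 0.4046]
tray1 [ 0.4089 -0.1261  0.017 ] 0.0002095138301503162 [ 0.4112 -0.119 ] [ 0.4186 -0.0953]
tray2 [ 0.6597 -0.2365  0.0236] 0.0022451683236274617 [ 0.6541 -0.2278] [ 0.6357 -0.1925]
tray3 [ 0.341  -0.2884  0.0214] 0.00017986636377878 [ 0.3447 -0.2779] [ 0.3591 -0.2373]
jarA [0.4379 0.3438 0.108 ] 0.0034880452829879295 [0.4338 0.3565] [0.4387 0.3297]
jarB [0.7426 0.1833 0.1076] 0.00040214712180790106 [0.7566 0.1874] [0.7273 0.1786]
tray top corners [array([ 0.6585, -0.2362,  0.024 ]), array([ 0.5908, -0.3933,  0.024 ]), array([ 0.3412, -0.2875,  0.024 ]), array([ 0.4095, -0.1247,  0.024 ])]
c1 visible top edges [array([0.5916, 0.1943, 0.052 ]), array([0.5864, 0.1316, 0.052 ]), array([0.5357, 0.2002, 0.052 ]), array([0.5309, 0.1378, 0.052 ])]
turq [array([0.7963, 0.0516, 0.03  ]), array([ 0.7958, -0.1383,  0.03  ]), array([ 0.7357, -0.1365,  0.03  ]), array([0.7366, 0.0524, 0.03  ])]
beaker [0.3878 0.4986 0.085 ]
```

Emit:
{"op": "jog_arm", "data": {"motion": [{"x":-488,"y":-188,"z":0,"spin":78,"fingers":-1},{"x":-488,"y":-188,"z":0,"spin":78,"fingers":-1},{"x":-488,"y":-188,"z":0,"spin":78,"fingers":-1},{"x":-488,"y":-188,"z":0,"spin":78,"fingers":-1},{"x":-488,"y":-188,"z":0,"spin":78,"fingers":-1},{"x":-488,"y":-188,"z":0,"spin":78,"fingers":-1},{"x":-488,"y":-188,"z":0,"spin":78,"fingers":-1},{"x":-488,"y":-188,"z":0,"spin":78,"fingers":-1}]}}

```text
clock: 1.1
eef_pos: [0.5425, 0.1633, 0.2309]
tool_rot: [0.741, 0.671, -0.0, -0.0]
ft_force: [1.0, -0.4, 0.7]
grip_width: 0.0856
grasp_force: 0.0
```

Emit:
{"op": "jog_arm", "data": {"motion": [{"x":0,"y":0,"z":0,"spin":0,"fingers":-1},{"x":0,"y":0,"z":0,"spin":0,"fingers":-1}]}}

```text
clock: 1.35
eef_pos: [0.5408, 0.1647, 0.2305]
tool_rot: [0.741, 0.672, -0.001, -0.001]
ft_force: [-0.1, 0.0, -0.6]
grip_width: 0.0855
grasp_force: 0.0
```

Emit:
{"op": "jog_arm", "data": {"motion": [{"x":-12,"y":20,"z":20,"spin":0,"fingers":-1},{"x":-12,"y":20,"z":70,"spin":0,"fingers":-1},{"x":-12,"y":20,"z":120,"spin":0,"fingers":-1},{"x":-12,"y":20,"z":130,"spin":0,"fingers":-1},{"x":-12,"y":20,"z":130,"spin":0,"fingers":-1}]}}

```text
clock: 1.98
eef_pos: [0.5598, 0.1514, 0.1012]
tool_rot: [0.74, 0.673, -0.0, -0.0]
ft_force: [-0.1, -0.0, 1.0]
grip_width: 0.0851
grasp_force: 0.0
```

Run:
```python
from workcell import readout, camera
from h import *
print(readout.get_obs()['eef_pos'])
s=camera('side');t=camera('top')
v=np.zeros((600,800,3),np.uint8)
v[:,:400]=cv2.resize(s['pixels'][105:225,230:310],(400,600),interpolation=cv2.INTER_CUBIC)
v[:400,400:]=cv2.resize(t['pixels'][140:240,170:270],(400,400),interpolation=cv2.INTER_CUBIC)
cv2.imwrite('pics/crop2.png',v[:,:,::-1])
```

```text
[0.55981843 0.1514254  0.10119155]
```

View pics/crop2.png

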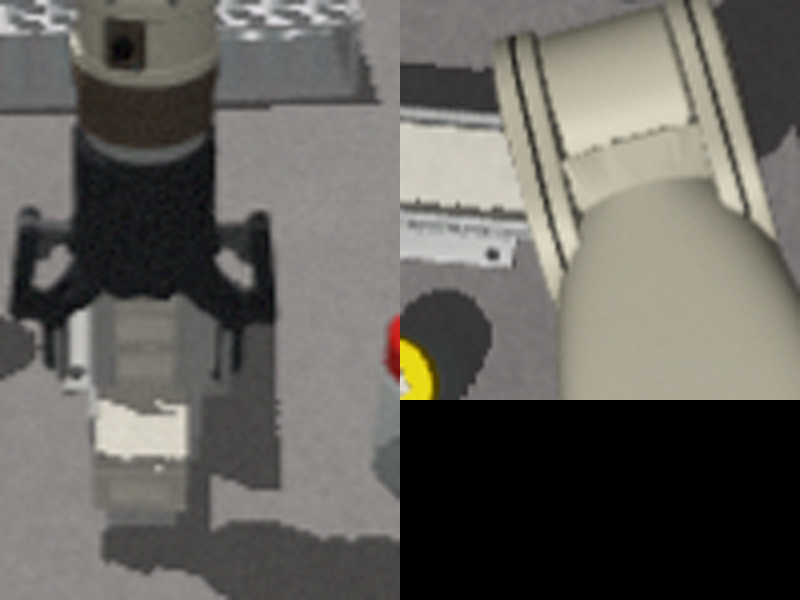

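The fingers straddle the carton evenly: they are at side-crop columns 50 and 222, and the carton centre is at 141. I'll descend and grip.

Emit:
{"op": "jog_arm", "data": {"motion": [{"z":25,"fingers":-1},{"z":50,"fingers":-1},{"z":70,"fingers":-1},{"z":81,"fingers":-1},{"z":81,"fingers":-1}]}}

```text
validation failed for argument at $.mo...
```

Emit:
{"op": "jog_arm", "data": {"motion": [{"fingers":1},{"fingers":1},{"fingers":1},{"fingers":1},{"fingers":1},{"fingers":1}]}}

```text
validation failed for argument at $.mo...
```

Emit:
{"op": "jog_arm", "data": {"motion": [{"x":0,"y":0,"z":25,"spin":0,"fingers":-1},{"x":0,"y":0,"z":50,"spin":0,"fingers":-1},{"x":0,"y":0,"z":70,"spin":0,"fingers":-1},{"x":0,"y":0,"z":81,"spin":0,"fingers":-1},{"x":0,"y":0,"z":81,"spin":0,"fingers":-1}]}}

```text
clock: 2.7
eef_pos: [0.5606, 0.1512, 0.021]
tool_rot: [0.74, 0.672, 0.0, 0.0]
ft_force: [0.5, -0.5, 0.3]
grip_width: 0.0854
grasp_force: 0.0
```

Emit:
{"op": "jog_arm", "data": {"motion": [{"x":0,"y":0,"z":0,"spin":0,"fingers":1},{"x":0,"y":0,"z":0,"spin":0,"fingers":1},{"x":0,"y":0,"z":0,"spin":0,"fingers":1},{"x":0,"y":0,"z":0,"spin":0,"fingers":1},{"x":0,"y":0,"z":0,"spin":0,"fingers":1}]}}

```text
clock: 3.32
eef_pos: [0.5611, 0.1513, 0.0217]
tool_rot: [0.74, 0.672, 0.001, 0.001]
ft_force: [-0.2, -0.5, 5.8]
grip_width: 0.0549
grasp_force: 64.3
```

Emit:
{"op": "jog_arm", "data": {"motion": [{"x":-8,"y":0,"z":0,"spin":0,"fingers":1},{"x":-22,"y":0,"z":0,"spin":0,"fingers":1},{"x":-36,"y":0,"z":0,"spin":0,"fingers":1},{"x":-50,"y":0,"z":0,"spin":0,"fingers":1},{"x":-64,"y":0,"z":0,"spin":0,"fingers":1},{"x":-77,"y":0,"z":0,"spin":0,"fingers":1},{"x":-85,"y":0,"z":0,"spin":0,"fingers":1},{"x":-85,"y":0,"z":0,"spin":0,"fingers":1}]}}

```text
clock: 4.32
eef_pos: [0.5528, 0.0656, 0.0214]
tool_rot: [0.741, 0.672, 0.001, 0.001]
ft_force: [-0.6, -1.2, 7.9]
grip_width: 0.055
grasp_force: 64.5
```

Run:
```python
from workcell import readout, camera
from h import *
s=camera('side');t=camera('top')
v=np.zeros((600,800,3),np.uint8)
v[:,:400]=cv2.resize(s['pixels'][110:260,220:320],(400,600),interpolation=cv2.INTER_CUBIC)
v[:400,400:]=cv2.resize(t['pixels'][140:240,170:270],(400,400),interpolation=cv2.INTER_CUBIC)
cv2.imwrite('pics/crop3.png',v[:,:,::-1])
```

```text
(no output)
```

View pics/crop3.png

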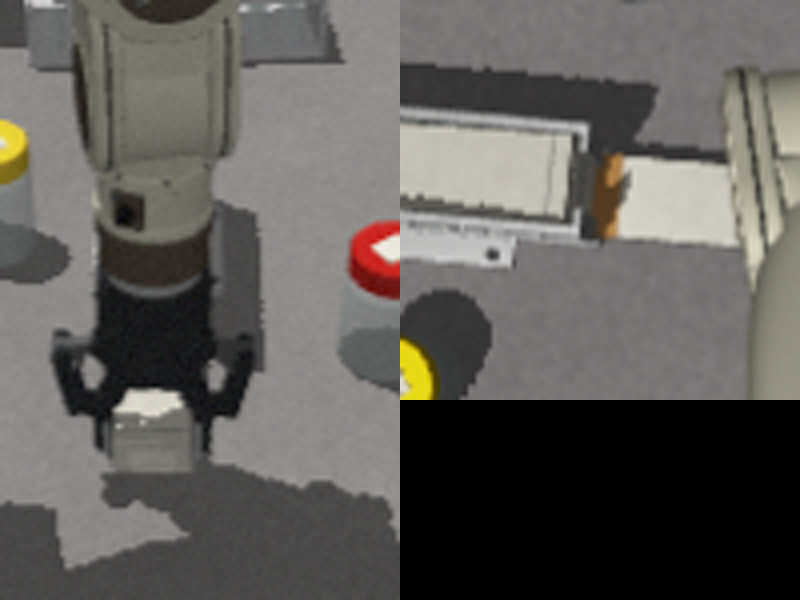

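The carton is drawn about 85 mm, the brown band at top-crop (612,195) is now outside the mouth, and the stack is still in the column. I'll release and regrip near the carton's middle.

Emit:
{"op": "jog_arm", "data": {"motion": [{"x":0,"y":0,"z":0,"spin":0,"fingers":0.2},{"x":0,"y":0,"z":0,"spin":0,"fingers":-1},{"x":0,"y":0,"z":0,"spin":0,"fingers":-1},{"x":0,"y":0,"z":0,"spin":0,"fingers":-1},{"x":0,"y":0,"z":0,"spin":0,"fingers":-1}]}}

```text
clock: 5.05
eef_pos: [0.5517, 0.0664, 0.02]
tool_rot: [0.74, 0.672, -0.0, -0.0]
ft_force: [-0.1, -0.6, 0.3]
grip_width: 0.0859
grasp_force: 0.0
```

Emit:
{"op": "jog_arm", "data": {"motion": [{"x":20,"y":0,"z":0,"spin":0,"fingers":-1},{"x":40,"y":0,"z":0,"spin":0,"fingers":-1},{"x":60,"y":0,"z":0,"spin":0,"fingers":-1},{"x":76,"y":0,"z":0,"spin":0,"fingers":-1},{"x":76,"y":0,"z":0,"spin":0,"fingers":-1}]}}

```text
clock: 5.68
eef_pos: [0.5593, 0.1439, 0.0203]
tool_rot: [0.739, 0.673, 0.0, 0.0]
ft_force: [-0.2, -0.6, -0.1]
grip_width: 0.0854
grasp_force: 0.0
```

Emit:
{"op": "jog_arm", "data": {"motion": [{"x":0,"y":0,"z":0,"spin":0,"fingers":1},{"x":0,"y":0,"z":0,"spin":0,"fingers":1},{"x":0,"y":0,"z":0,"spin":0,"fingers":1},{"x":0,"y":0,"z":0,"spin":0,"fingers":1},{"x":0,"y":0,"z":0,"spin":0,"fingers":1}]}}

```text
clock: 6.3
eef_pos: [0.5593, 0.1415, 0.0205]
tool_rot: [0.741, 0.672, -0.0, 0.0]
ft_force: [-0.2, -2.2, 2.9]
grip_width: 0.0552
grasp_force: 64.3
```

Emit:
{"op": "jog_arm", "data": {"motion": [{"x":-8,"y":0,"z":0,"spin":0,"fingers":1},{"x":-20,"y":0,"z":0,"spin":0,"fingers":1},{"x":-34,"y":0,"z":0,"spin":0,"fingers":1},{"x":-48,"y":0,"z":0,"spin":0,"fingers":1},{"x":-62,"y":0,"z":0,"spin":0,"fingers":1},{"x":-76,"y":0,"z":0,"spin":0,"fingers":1},{"x":-90,"y":0,"z":0,"spin":0,"fingers":1},{"x":-90,"y":0,"z":0,"spin":0,"fingers":1}]}}

```text
clock: 7.3
eef_pos: [0.5503, 0.0508, 0.0203]
tool_rot: [0.741, 0.671, -0.001, 0.0]
ft_force: [0.8, -0.4, 0.7]
grip_width: 0.0549
grasp_force: 64.3
```

Emit:
{"op": "jog_arm", "data": {"motion": [{"x":0,"y":0,"z":-10,"spin":0,"fingers":1},{"x":-10,"y":0,"z":-30,"spin":0,"fingers":1},{"x":-30,"y":0,"z":-50,"spin":0,"fingers":1},{"x":-50,"y":0,"z":-65,"spin":0,"fingers":1},{"x":-60,"y":0,"z":-70,"spin":0,"fingers":1},{"x":-60,"y":0,"z":-70,"spin":0,"fingers":1}]}}

```text
clock: 8.05
eef_pos: [0.5447, -0.0078, 0.0904]
tool_rot: [0.741, 0.672, 0.0, -0.0]
ft_force: [1.0, 0.2, -1.7]
grip_width: 0.0551
grasp_force: 63.9
```

Run:
```python
from workcell import readout, camera
from h import *
s=camera('side');t=camera('top')
pickle.dump((s,t),open('p4.pkl','wb'))
v=np.zeros((600,800,3),np.uint8)
v[:,:400]=cv2.resize(s['pixels'][110:275,215:325],(400,600),interpolation=cv2.INTER_CUBIC)
v[:400,400:]=cv2.resize(t['pixels'][140:260,130:250],(400,400),interpolation=cv2.INTER_CUBIC)
cv2.imwrite('pics/crop4.png',v[:,:,::-1])
```

```text
(no output)
```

View pics/crop4.png

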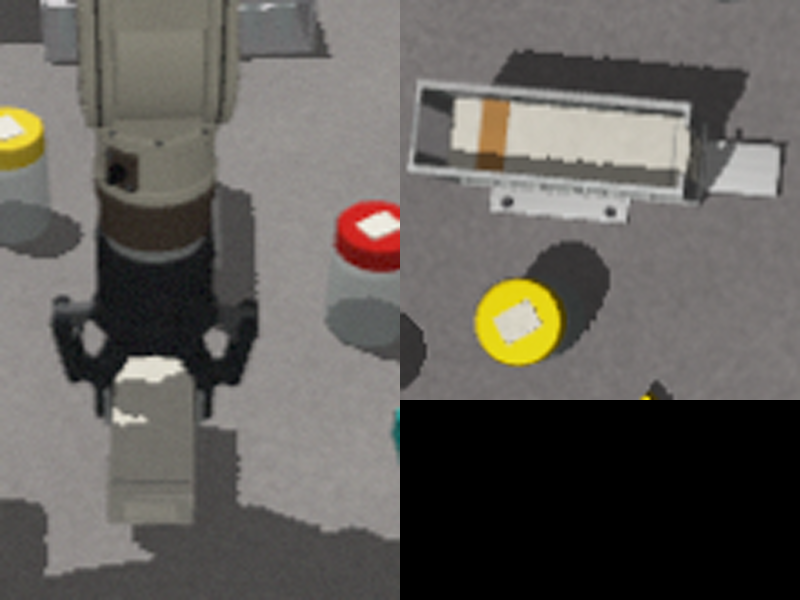

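The carton is held level and the stack has dropped: the runner at top-crop (750,165) is empty and the top carton lies lower in the column. Next is the tray.

Emit:
{"op": "jog_arm", "data": {"motion": [{"x":-20,"y":-2,"z":0,"spin":-5,"fingers":1},{"x":-58,"y":-5,"z":0,"spin":-14,"fingers":1},{"x":-98,"y":-8,"z":0,"spin":-24,"fingers":1},{"x":-138,"y":-11,"z":0,"spin":-34,"fingers":1},{"x":-178,"y":-14,"z":0,"spin":-44,"fingers":1},{"x":-215,"y":-17,"z":0,"spin":-54,"fingers":1},{"x":-242,"y":-19,"z":0,"spin":-63,"fingers":1},{"x":-256,"y":-20,"z":0,"spin":-69,"fingers":1}]}}

```text
clock: 9.15
eef_pos: [0.4997, -0.2607, 0.0892]
tool_rot: [0.228, 0.974, 0.0, -0.001]
ft_force: [-0.2, -0.1, -2.1]
grip_width: 0.055
grasp_force: 63.8
```

Emit:
{"op": "jog_arm", "data": {"motion": [{"x":0,"y":0,"z":20,"spin":-3,"fingers":1},{"x":0,"y":0,"z":40,"spin":-3,"fingers":1},{"x":0,"y":0,"z":50,"spin":-3,"fingers":1},{"x":0,"y":0,"z":50,"spin":-3,"fingers":1}]}}

```text
clock: 9.65
eef_pos: [0.4996, -0.2592, 0.0391]
tool_rot: [0.203, 0.979, 0.0, -0.001]
ft_force: [-0.3, 1.2, -1.5]
grip_width: 0.0549
grasp_force: 63.9
```

Run:
```python
from workcell import readout, camera
from h import *
o=readout.get_obs();print(o['eef_pos'],o['tool_rot'],o['ft_force'])
s=camera('side');t=camera('top')
v=np.zeros((600,800,3),np.uint8)
v[:400]=cv2.resize(s['pixels'][254:384,140:400],(800,400),interpolation=cv2.INTER_CUBIC)
v[400:,:400]=cv2.resize(t['pixels'][140:275,310:445],(400,400))[:200]
v[400:,400:]=cv2.resize(t['pixels'][140:275,310:445],(400,400))[200:]
cv2.imwrite('pics/crop5.png',v[:,:,::-1])
```

```text
[ 0.49957851 -0.25921258  0.03909621] [ 2.03478944e-01  9.79078334e-01  4.09185044e-04 -1.32993101e-03] [-0.34062218  1.19749951 -1.47151895]
```

View pics/crop5.png

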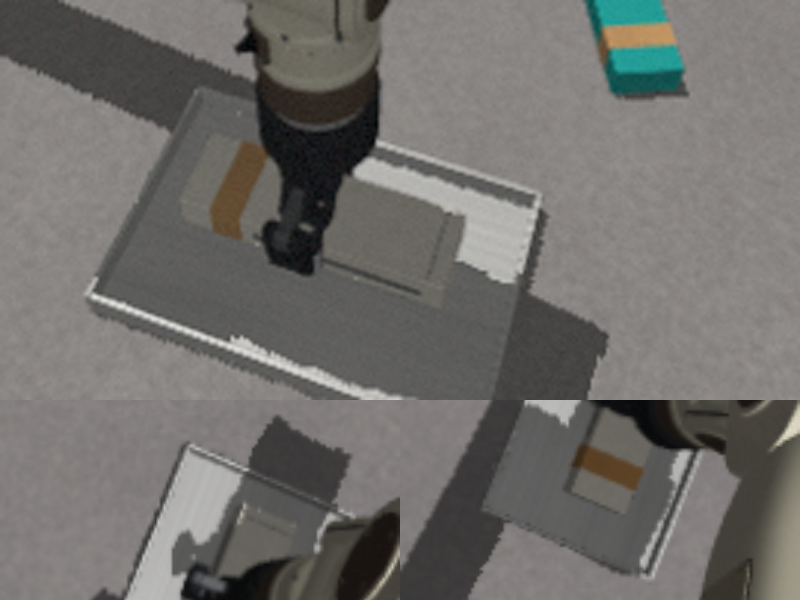

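The carton is above the tray, aligned lengthwise and centred. I'll lower it gently.

Emit:
{"op": "jog_arm", "data": {"motion": [{"x":0,"y":0,"z":12,"spin":0,"fingers":1},{"x":0,"y":0,"z":24,"spin":0,"fingers":1},{"x":0,"y":0,"z":31,"spin":0,"fingers":1},{"x":0,"y":0,"z":34,"spin":0,"fingers":1},{"x":0,"y":0,"z":35,"spin":0,"fingers":1},{"x":0,"y":0,"z":36,"spin":0,"fingers":1},{"x":0,"y":0,"z":36,"spin":0,"fingers":1}]}}

```text
clock: 10.62
eef_pos: [0.5004, -0.2602, 0.0045]
tool_rot: [0.204, 0.979, -0.0, 0.0]
ft_force: [-0.1, -0.5, -2.1]
grip_width: 0.055
grasp_force: 63.9
```

Emit:
{"op": "jog_arm", "data": {"motion": [{"x":0,"y":0,"z":1,"spin":0,"fingers":1},{"x":0,"y":0,"z":2,"spin":0,"fingers":1},{"x":0,"y":0,"z":2,"spin":0,"fingers":1}]}}

```text
clock: 11.0
eef_pos: [0.5004, -0.2602, 0.0025]
tool_rot: [0.204, 0.979, -0.0, 0.0]
ft_force: [0.1, -0.0, -0.9]
grip_width: 0.0549
grasp_force: 63.8
```

Emit:
{"op": "jog_arm", "data": {"motion": [{"x":0,"y":0,"z":1,"spin":0,"fingers":1},{"x":0,"y":0,"z":1,"spin":0,"fingers":1}]}}

```text
clock: 11.25
eef_pos: [0.5004, -0.2601, 0.0025]
tool_rot: [0.204, 0.979, -0.0, 0.0]
ft_force: [-2.5, 2.4, 6.5]
grip_width: 0.0553
grasp_force: 65.0
```

Contact: the force rose to 6.5 N upward. I'll release and retract.

Emit:
{"op": "jog_arm", "data": {"motion": [{"x":0,"y":0,"z":0,"spin":0,"fingers":0.2},{"x":0,"y":0,"z":0,"spin":0,"fingers":-1},{"x":0,"y":0,"z":0,"spin":0,"fingers":-1},{"x":0,"y":0,"z":0,"spin":0,"fingers":-1},{"x":0,"y":0,"z":0,"spin":0,"fingers":-1}]}}

```text
clock: 11.88
eef_pos: [0.5002, -0.2601, 0.0011]
tool_rot: [0.204, 0.979, 0.0, -0.0]
ft_force: [-0.4, -0.3, 1.2]
grip_width: 0.0856
grasp_force: 0.0
```

Emit:
{"op": "jog_arm", "data": {"motion": [{"x":0,"y":0,"z":-10,"spin":0,"fingers":-1},{"x":0,"y":0,"z":-30,"spin":0,"fingers":-1},{"x":0,"y":0,"z":-80,"spin":0,"fingers":-1},{"x":0,"y":0,"z":-140,"spin":0,"fingers":-1},{"x":50,"y":-30,"z":-180,"spin":0,"fingers":-1},{"x":100,"y":-50,"z":-200,"spin":0,"fingers":-1},{"x":120,"y":-100,"z":-200,"spin":0,"fingers":-1},{"x":120,"y":-120,"z":-200,"spin":0,"fingers":-1}]}}

```text
clock: 12.88
eef_pos: [0.3403, -0.3233, 0.2032]
tool_rot: [0.205, 0.979, -0.001, 0.001]
ft_force: [0.3, 0.9, -0.3]
grip_width: 0.0854
grasp_force: 0.0
```

Run:
```python
from workcell import readout, camera
from h import *
s=camera('side');t=camera('top')
pickle.dump(s,open('side.pkl','wb'));pickle.dump(t,open('top.pkl','wb'))
v=np.zeros((600,800,3),np.uint8)
v[:,:400]=cv2.resize(s['pixels'][105:225,230:310],(400,600),interpolation=cv2.INTER_CUBIC)
v[:300,400:]=cv2.resize(t['pixels'][150:240,125:245],(400,300),interpolation=cv2.INTER_CUBIC)
v[300:,400:]=cv2.resize(s['pixels'][264:384,160:320],(400,300),interpolation=cv2.INTER_CUBIC)
cv2.imwrite('pics/crop6.png',v[:,:,::-1])
```

```text
(no output)
```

View pics/crop6.png

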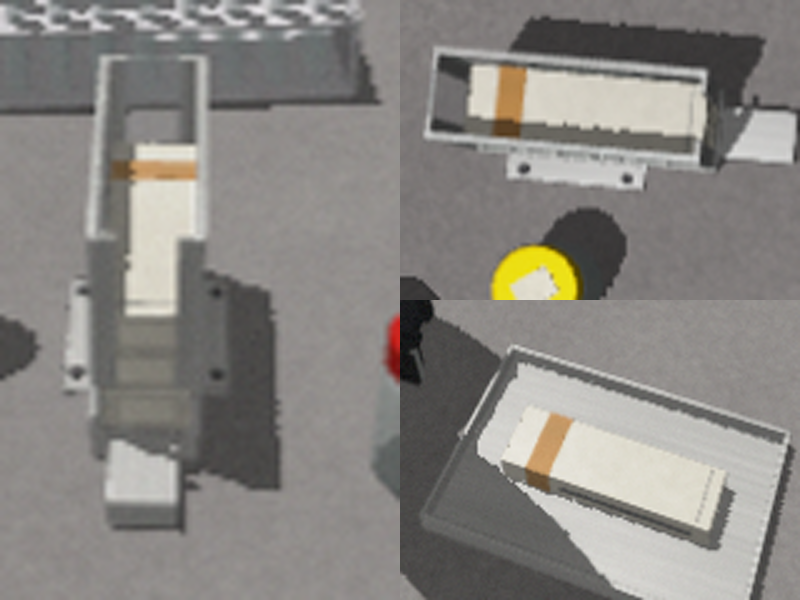

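Run:
```python
from h import *
np.set_printoptions(precision=4,suppress=True)
s,t=load()
S=lambda x,y:(230+(x+.5)/5-.5,105+(y+.5)/5-.5)
T=lambda x,y:(125+(x-400+.5)*.3-.5,150+(y+.5)*.3-.5)
C=np.array([.575,.306]); ex=np.array([.1,.995]); ey=np.array([-.995,.1])
def D(p): d=p[:2]-C; return np.array([d@ex,d@ey])*1000
print('c4 front edge top, side z.112',D(plane(s,S(150,315),.112)),'rear',D(plane(s,S(165,145),.112)))
print('c4 front top view',D(plane(t,T(706,105),.112)),'rear',D(plane(t,T(469,95),.112)))
print('c4 tri rear-near', tri(s,S(113,180),t,T(497,135)))
print('tri band far', tri(s,S(196,163),t,T(527,70)))
for r in (385,392,400,430,437,443): print(r,'c2 front: z.052',D(plane(s,S(148,r),.052)),' z.022',D(plane(s,S(148,r),.022)))
v=cv2.resize(s['pixels'][170:215,240:280],(533,600),interpolation=cv2.INTER_CUBIC)
cv2.imwrite('pics/crop7.png',np.clip(v[:,:,::-1].astype(float)*1.4,0,255).astype(np.uint8))
```

```text
c4 front edge top, side z.112 [-97.7751  -2.7796] rear [88.4582 -8.7739]
c4 front top view [-96.7237 -14.9618] rear [90.8181 -6.1075]
c4 tri rear-near (array([0.5579, 0.3771, 0.0964]), np.float64(0.0030351853412701035))
tri band far (array([0.608 , 0.346 , 0.1276]), np.float64(0.0010356860197647223))
385 c2 front: z.052 [-91.33    -1.9406]  z.022 [-55.5603  -1.3762]
392 c2 front: z.052 [-98.0818  -2.0948]  z.022 [-62.5918  -1.5368]
400 c2 front: z.052 [-105.7261   -2.2693]  z.022 [-70.5527  -1.7185]
430 c2 front: z.052 [-133.7259   -2.9085]  z.022 [-99.7122  -2.3842]
437 c2 front: z.052 [-140.1119   -3.0542]  z.022 [-106.3627   -2.536 ]
443 c2 front: z.052 [-145.5423   -3.1782]  z.022 [-112.018    -2.6651]
```

View pics/crop7.png

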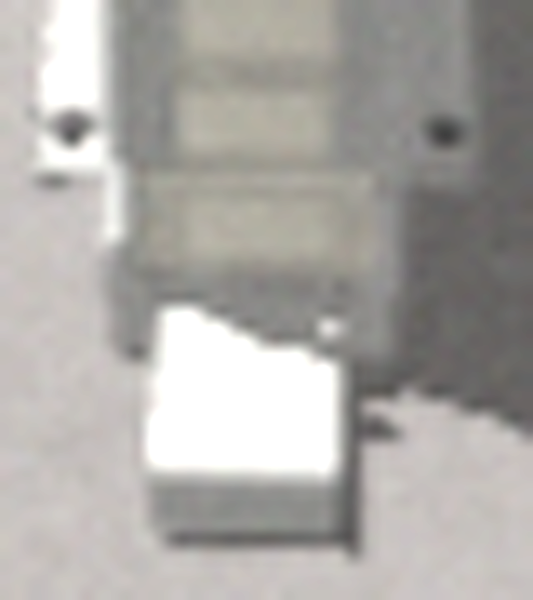

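The close crop shows carton 2's front face at rows 172-270, behind the lips and on the floor (front at about -98 mm, so its centre is about -3 mm). Cartons 3 and 4 are stacked level above it, and carton 1 lies flat in the tray. I'm handing the job in.

```bash
python3 -c "
from workcell import bot
print(bot.job_done())"
```

```text
the job is handed in; nothing more can be done
None
```

The bottom carton lies flat and lengthwise in the tray and has been let go, and the other three sit level one place lower in the dispenser; the jars and beaker were not touched, and the job was handed in at about 13 s, though no verdict was returned.

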